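# Snap the notched lid onto the unit in the sprung test jig

## Task

Put the aluminium lid with the notch in its long side onto the open unit in the test jig, the notch round the upright coax connector, and press its two ends down, one after the other, until both have snapped fully home and the lid lies flush. The unit sits on a sprung rest that gives as you press: never push it down to its stop, and leave the other things on the bench where they are.

Things in the scene. Friction and masses are not known exactly. Their poses are not given: they have to be found in the camera images.
- lid_mid (a point): Lid to fit: plain aluminium cover lying right way up on the bench, 143 (its x) by 59 (its y) by 17 mm high: 3 mm plate, 14 mm skirts hanging all round. Only this lid has a notch. Point: its centre, half-way up, 8.5 mm from lower edge and top. z up. Mass 80 to 170 g. Another aluminium lid on the bench, 118 x 78 x 12 mm, no notch, is not for this unit.
- lid_notch (a point): Middle of the lid's notch, at top-face height: 28 mm towards +x and 15 mm towards +y from the lid's centre. The notch is cut through plate and skirt of the +y long side, x = 16 to 40 mm, y = 1 mm to the edge. Axes as the lid.
- lid_end_a (a point): Point on the lid's top face on its long centre line, 57 mm from the centre towards +x (the end nearer the notch): where to press that end. Axes as the lid. When home it is 3 mm above the unit's rim, and stays down.
- lid_end_b (a point): Point on the lid's top face, 57 mm from the centre towards -x: where to press the other end. Axes as the lid. When home it is 3 mm above the unit's rim, and stays down.
- box_rim (a point): Centre of the open top of the aluminium unit, at rim height (82 mm above the bench when nothing presses). Unit 130 (x) by 48 (y) mm outside, 40 mm high, 4 mm walls, green circuit board inside. The lid's skirts go outside its walls, with 2.5 mm play each side across, 3.6 mm at each end. Fitted, the lid's x, y lie along the unit's x, y.
- catch_a_edge (a point): Sprung steel wedge, 32 mm wide, edge outward, in the unit's +x end wall, 6 mm below the rim; a like one at the -x end. The lid laid on rests on both, its plate's underside about 6.5 mm above the rim (lid_mid 1 mm above it). Each end snaps past its catch at 8 to 14 N (felt as a drop). The middle needs nearly double: often too much for the rest. Point: its edge.
- connector_top (a point): Top of the upright steel coax connector, a 12 mm barrel (15 mm collar) standing in the unit at x = 28, y = 12 mm from box_rim; its top is 14 mm above the rim. It stands inside the notch when the lid is on the right way round.
- jig_mid (a point): Centre of the test jig's top face: a black plate, 190 x 100 x 12 mm, fixed to the bench, with a 42 mm high steel post at each corner. x, y axes as the unit's. The unit stands on a 150 x 62 mm grey sprung plate over it.
- rest (a joint): How far the sprung rest, with the unit on it, is pressed down (m): 0 with nothing pressing, moving straight down; stop at 0.018. It begins to give at about 4 N (lid's weight included), then gives 1 mm for every 1 N. It springs back up when let go.
- blank_lid: The other aluminium lid, 118 x 78 x 12 mm, no notch. Leave alone.
- adaptor: Small steel adaptor, 16 mm across, 30 mm high, standing. Leave alone.
- screwdriver: Screwdriver lying on the bench. Leave alone.
- solder_reel: Reel, 56 mm across, 36 mm high. Leave alone.
- tip_tin: Open brass tin, 64 mm across, 35 mm high. Leave alone.
- flux_jar: Small jar, 40 mm across, 50 mm high. Leave alone.
- closed_unit: Closed aluminium unit, 110 x 70 x 45 mm. Leave alone.
Not all that is in view belongs to the job. What is shaped like the part that bears lid_mid but pink or purple is not meant.

How it is judged:
By the outcome, as a careful person would: the job done as asked, in the order asked, and still so for the second after the job is handed in, with the robot touching nothing.
It also fails if it takes over 58 s, if anything falls off the work surface, if the arm or the gripper's body presses on something with over 40 N, if the wrist force passes 120 N, or if a joint passes its speed limit or range.

## Robot

A 6-joint arm with a two-finger parallel gripper is mounted at the origin on the work surface. World frame = base frame: x ahead of the robot, y to its left, z up, the work surface at z = 0. Lengths are in mm, angles in rad, forces in N, time in s.
With the tool pointing down it reaches from about 275 to 1000 mm from the base axis. Payload 8.4 kg.
Tool frame: the origin (TCP) lies at the very end of the fingers, on their centre line; the grasp point (between the pads) lies 19 mm behind it; z points along the fingers, y is the direction in which the jaws open and shut (so a half turn about z gives the same grasp; the last joint's range is limited). The gripper opens to 85 mm and grips with 20 to 120 N. Pads are 22 mm wide; open, the fingers measure 114 mm over their backs; the gripper's body (76 mm by 85 mm) begins 54 mm behind the grasp point. The pads swing forward as they close: fully open they stand 13 mm farther back than shut.
Start: joints at [1.124, 0.353, 1.633, -0, 1.155, -0.002], TCP at [268.922, 564.189, 231.281] pointing down, gripper open.
Joint ranges: [-2.63, 2.63], [-0.92, 2.1], [0.06, 2.66], [-1.3, 4.44], [0, 2.69], [-3.02, 3.02]. Speed limits (rad/s): [2.22, 2.22, 2.79, 3.14, 3.14, 3.14].

## Interface

Orientations are given as [roll, pitch, yaw] about the fixed x, y, z axes, in that order (R = Rz(yaw) Ry(pitch) Rx(roll)).
In Python, from rig import sense, grab_frame, sign_off, masks_of gives the robot as it stands. The module is installed in compiled form; this text tells all that it offers.
- The arm moves only by the shell command python3 -m inch 'ROWS' [FORCE]. ROWS is JSON, a list of rows, each an object of numbers: "gripper": the finger opening in m, from 0 to 0.0854; "tx", "ty", "tz": the shift along the tool's x, y, z in m; "spin": the turn about the tool's z in degrees. In form: [{"gripper": .., "tx": .., "ty": .., "tz": .., "spin": ..}, ...]. A call has exactly 8 rows; each row shifts and turns the commanded pose from where the row before left it, along the tool's axes as they then stand; what a row does not reach is not made up. A row lasts 1/10 s, in which the tool goes at most 50 mm and 8.59 degrees, less where a joint would pass 70% of its speed; a pose out of reach is approached as far as the arm can. A call is refused whole if a number of a shift passes 0.05 or a number of a turn 8.59, either way. A call with a gripper value outside its range is refused whole. The fingers move at their own pace and stop on an object; FORCE is the grip in N (left out, the last holds). Time passes only in rows, so rows that do not move let the fingers close, or fill a call up. It gives the time, the measured TCP pose, the force and the opening at its end, in the units of the state.
- sense(): the state, without advancing time (a new reading comes with each control period).
- grab_frame(name): name is "scene" or "top"; returns a dict with "pixels" (480x640x3 uint8, red, green, blue), "K" (3x3 intrinsics, pixels), "extrinsics" (4x4, takes a point from camera to world coordinates). Camera axes: x right, y down, z forward; pixel columns grow to the right and rows downward; lengths in mm; the calibration is good to about 2 mm. A picture is of the moment at which its call begins. There is no depth.
- sign_off(): hands the job in, once; it reports no verdict.
Trained networks look in the newest picture that a camera, given by its name, has taken for a name from the list of things; names that differ only in an ending like _2 or _b are one class to them, and where a whole thing is asked for, a point or a joint stands for the part that bears it (a point fixed in the world has none). Each returns a list of dicts, best first, with "conf" (0 to 1); they miss things now and then, are a little off and sometimes report something else, mostly with a low value. They report only what shows in the picture. A call takes as long as a camera call. They do not tell look-alikes from the thing itself.
- masks_of(camera, target): "pixels" (480x640 bool, what is visible of it) and "centre" ([row, column] in pixels, amid what is visible of it).
The state is a dict: "clock": time; "qpos": joint angles; "qvel": joint speeds; "joint_efforts": joint torques, N m; "eef_pos": TCP position; "tcp_rot": TCP orientation; "contact_force": force on the tool from outside, world axes, zero at the start; "wrist_torque": the same for the moment, N m; "opening": opening from 0.0 (shut) to 1.0 (fully open).
Only numpy, scipy, OpenCV 4.12 (cv2) and the standard library are available. Lean on these libraries where they do the work, as an engineer would, in place of code of your own. Each camera call takes 0.05 s, during which the arm holds its last target.

## Working session

There is one attempt and no reset: what is moved stays moved. The work goes in short steps, Python scripts to look and compute and a shell command to move; the robot and the scene stay as the last step left them, time stands still between calls to the robot, and variables do not carry over. Pictures are saved under pics/ and viewed, and the job is handed in when it is done.

```bash
mkdir -p pics; ls
python3 - <<'E'
from rig import *
import cv2,numpy as np
s=sense();print(s)
for n in("scene","top"):
    f=grab_frame(n);cv2.imwrite(f"pics/{n}0.png",f["pixels"][:,:,::-1]);print(n,f["K"].tolist(),np.round(f["extrinsics"],4).tolist())
    for t in("lid_mid","lid_notch","box_rim","connector_top","jig_mid","catch_a_edge","blank_lid"):
        print(t,[(round(d["conf"],2),np.round(d["centre"],1).tolist(),int(d["pixels"].sum())) for d in masks_of(n,t)])
E
```

```text
pics
{'clock': 0.0, 'qpos': array([ 1.12358059e+00,  3.53648994e-01,  1.63413085e+00, -2.99078356e-05,
        1.15515601e+00, -2.40654375e-03]), 'qvel': array([-1.36522753e-05,  7.34846414e-05,  5.45331239e-04,  6.82615738e-05,
       -7.58916242e-04, -6.05498739e-04]), 'joint_efforts': array([ 3.71424339e-04, -6.05262709e+01, -3.42063046e+01,  8.65758375e-05,
        9.30223876e-03, -1.38168295e-05]), 'eef_pos': array([268.7420828 , 563.76312479, 230.56253605]), 'tcp_rot': array([-3.14024938e+00,  2.41126129e-05,  2.69679558e+00]), 'contact_force': array([-0.21337796,  0.26837942, -0.0735332 ]), 'wrist_torque': array([-0.02329046,  0.02212217, -0.01642608]), 'opening': 1.0021204438238644}
scene [[526.9328913507817, 0.0, 317.84829229495585], [0.0, 526.9328913507817, 238.19340271543322], [0.0, 0.0, 1.0]] [[-0.8392, 0.3173, -0.4417, 1025.2376], [0.5438, 0.5046, -0.6706, 887.6343], [0.0101, -0.8029, -0.596, 789.377], [0.0, 0.0, 0.0, 1.0]]
lid_mid [(0.94, [275.9, 468.5], 1254), (0.91, [362.7, 486.2], 2216), (0.81, [222.3, 345.7], 934), (0.66, [280.5, 349.4], 1253)]
lid_notch [(0.86, [27
[... 449 characters left out ...]
7591176, 0.0, 325.64827522651353], [0.0, 580.7116857591176, 230.02337293457128], [0.0, 0.0, 1.0]] [[-0.0247, -0.9862, 0.1637, 301.1605], [-0.9997, 0.0245, -0.0031, 92.5899], [-0.0009, -0.1637, -0.9865, 1462.0251], [0.0, 0.0, 0.0, 1.0]]
lid_mid [(0.9, [360.1, 238.6], 1374), (0.77, [296.8, 155.7], 1375), (0.59, [307.8, 368.2], 1273)]
lid_notch [(0.8, [358.3, 239.8], 1403), (0.75, [296.9, 155.2], 1331), (0.61, [263.8, 291.0], 1267)]
box_rim [(0.93, [209.7, 397.9], 1487), (0.46, [261.3, 289.0], 1224)]
connector_top [(0.69, [209.2, 397.2], 1439)]
jig_mid [(0.92, [210.9, 395.5], 2929)]
catch_a_edge [(0.75, [209.3, 397.5], 1545)]
blank_lid [(0.97, [204.5, 270.1], 1392), (0.4, [210.9, 396.9], 1536)]
```

View pics/scene0.png

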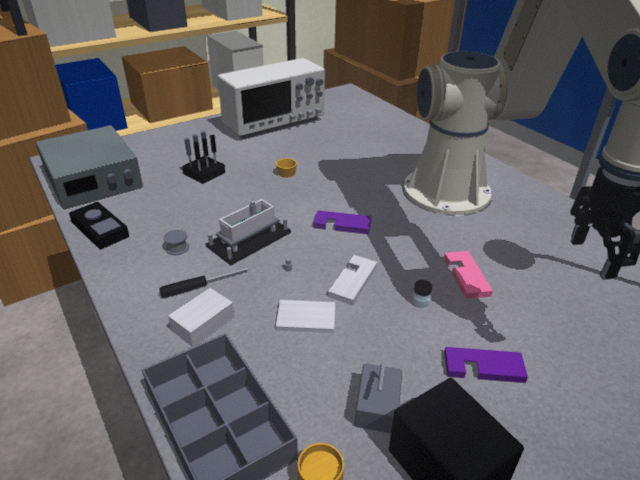

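View pics/top0.png

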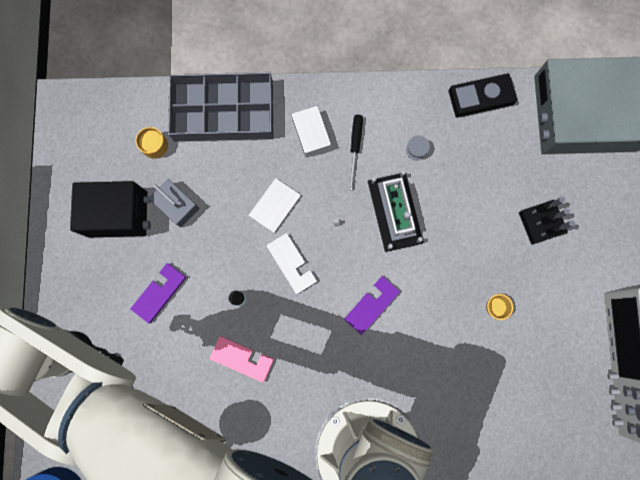

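Run:
```python
import cv2
im=cv2.imread("pics/top0.png");c=im[160:400,120:460];cv2.imwrite("pics/top0c.png",cv2.resize(c,(800,565),interpolation=cv2.INTER_CUBIC))
im=cv2.imread("pics/scene0.png");c=im[170:410,180:520];cv2.imwrite("pics/scene0c.png",cv2.resize(c,(800,565),interpolation=cv2.INTER_CUBIC))
```

```text
(no output)
```

View pics/top0c.png

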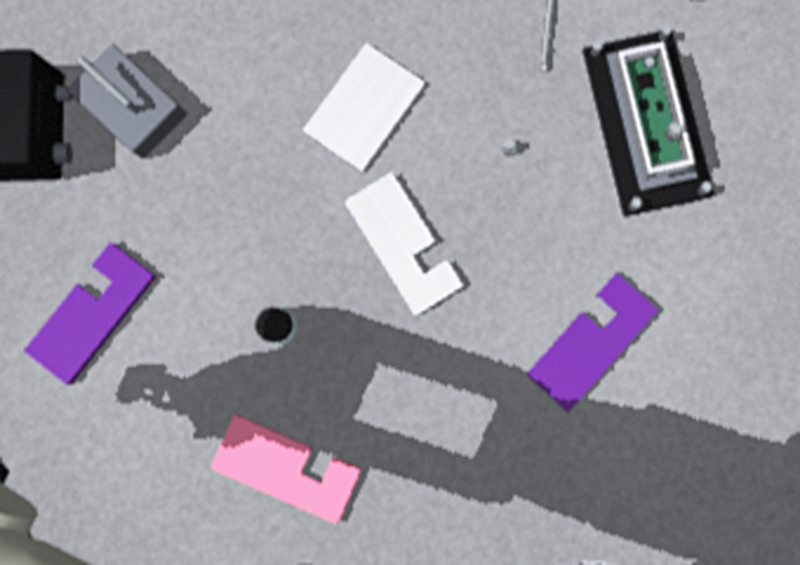

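View pics/scene0c.png

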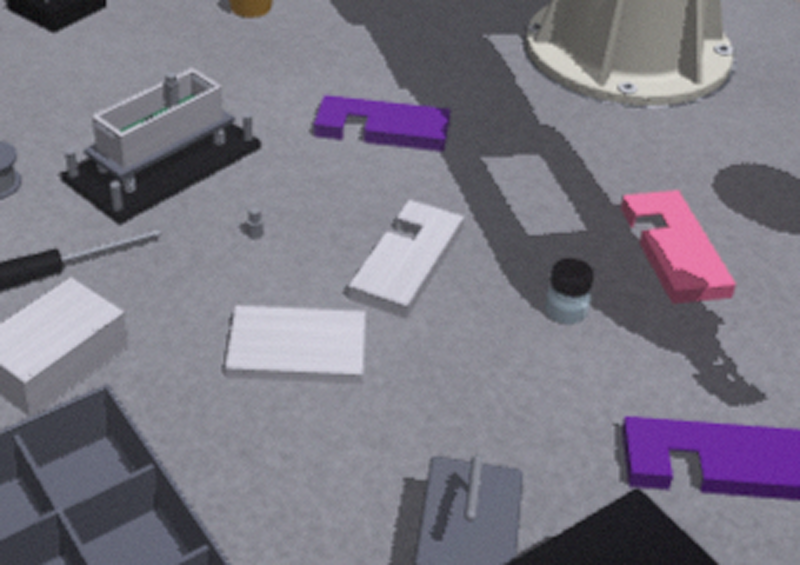

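The plain notched lid is at about (291,264) in the top picture, with the notch towards its lower-right end on its right side. The unit is at about (398,210), with the connector at its lower end, right side. Next I fit both poses.

```bash
cat > h.py <<'E'
from rig import *
import cv2,numpy as np
from scipy.optimize import minimize
LID=np.array([[-71.5,-29.5],[71.5,-29.5],[71.5,29.5],[40,29.5],[40,1],[16,1],[16,29.5],[-71.5,29.5]])
BOX=np.array([[-65,-24],[65,-24],[65,24],[-65,24]]);INN=np.array([[-61,-20],[61,-20],[61,20],[-61,20]])
def proj(f,P):
    E=np.linalg.inv(f["extrinsics"]);p=(E[:3,:3]@np.atleast_2d(P).T).T+E[:3,3];q=(f["K"]@p.T).T
    return q[:,:2]/q[:,2:]
def ray(f,rc,z):
    d=f["extrinsics"][:3,:3]@np.linalg.inv(f["K"])@np.array([rc[1],rc[0],1.]);o=f["extrinsics"][:3,3]
    return o+d*(z-o[2])/d[2]
def place(pts,x,y,a,z):
    c,s=np.cos(a),np.sin(a);return np.c_[pts@np.array([[c,s],[-s,c]])+[x,y],np.full(len(pts),z)]
S=8
def fill(m,f,P,v):
    cv2.fillPoly(m,[np.round((proj(f,P)+0.5)*S*16-8).astype(np.int32)],v,shift=4)
def raster(f,roi,layers):
    # supersampled coverage; layers: list of (3D polygon, value)
    r0,r1,c0,c1=roi
    m=np.zeros(((r1-r0)*S,(c1-c0)*S),np.uint8)
    for P,v in layers:
        q=(proj(f,P)-[c0,r0]+0.5)*S-0.5
        cv2.fillPoly(m,[np.round(q*16).astype(np.int32)],v,shift=4)
    return cv2.resize(m,(c1-c0,r1-r0),interpolation=cv2.INTER_AREA)/255.
def prism(P2,x,y,a,z0,z1,n=6):
    return [(place(P2,x,y,a,z),255) for z in np.linspace(z0,z1,n)]
E
cat > fit1.py <<'E'
from h import *
F={n:grab_frame(n) for n in("top","scene")}
def soft(img,lo,hi): return np.clip((img.astype(float)-lo)/(hi-lo),0,1)
def run(x0,cost):
    best=None
    for dx in(-6,0,6):
        r=minimize(cost,x0+np.array([dx,0,0]),method="Nelder-Mead",options=dict(initial_simplex=[x0+[dx,0,0],x0+[dx+6,0,0],x0+[dx,6,0],x0+[dx,0,.08]],xatol=.02,fatol=1e-5))
        if best is None or r.fun<best.fun: best=r
    return best
def roi(f,P,m=12):
    q=proj(f,P);return int(q[:,1].min()-m),int(q[:,1].max()+m),int(q[:,0].min()-m),int(q[:,0].max()+m)
ft=F["top"]
p1=ray(ft,(240,277),17);p2=ray(ft,(286,307),17)
lc=ray(ft,(263,291.5),17);a0=np.arctan2(*(p2-p1)[[1,0]])
print("lid init",lc,a0)
for n in("top","scene"):
    f=F[n];g=f["pixels"].min(2)
    R=roi(f,place(LID,lc[0],lc[1],a0,17));sub=g[R[0]:R[1],R[2]:R[3]]
    print(n,"grey pct",np.percentile(sub,[10,50,70,80,90,95]))
def lidcost(n):
    f=F[n];R=roi(f,place(LID,lc[0],lc[1],a0,17),8);g=f["pixels"].min(2)[R[0]:R[1],R[2]:R[3]]
    bg=np.percentile(g,35);fg=np.percentile(g,90);t=soft(g,bg+.1*(fg-bg),fg-.1*(fg-bg))
    def c(v): 
        return np.mean((raster(f,R,[(place(LID,*v,17),255)])-t)**2)
    return c
x0=np.array([lc[0],lc[1],a0])
for n in("top","scene"):
    r=run(x0,lidcost(n));print("lid",n,np.round(r.x,3),r.fun)
    if n=="top": lid=r.x
p1=ray(ft,(178,388),82);p2=ray(ft,(236,409),82);bc=ray(ft,(208,399),82)
p1=ray(ft,(181,394),82);p2=ray(ft,(232,408),82);a0=np.arctan2(*(p2-p1)[[1,0]]);x0=np.array([bc[0],bc[1],a0])
print("box init",x0)
def boxcost(n):
    f=F[n];R=roi(f,place(BOX,*x0,82),4);g=f["pixels"].min(2)[R[0]:R[1],R[2]:R[3]];
    bg=np.percentile(g,50);fg=np.percentile(g,95);t=soft(g,bg+.2*(fg-bg),fg)
    def c(v): return np.mean((raster(f,R,[(place(BOX,*v,82),255),(place(INN,*v,82),0)])-t)**2)
    return c
r=run(x0,boxcost("top"));print("box top",np.round(r.x,3),r.fun);box=r.x
np.save("poses.npy",np.array([lid,box]))
for n in("top","scene"):
    f=F[n];k=5;q=np.r_[proj(f,place(LID,*lid,17)),proj(f,place(BOX,*box,82))]
    for nm,P in(("lid",[place(LID,*lid,17)]),("box",[place(BOX,*box,82),place(INN,*box,82)])):
        q=proj(f,P[0]);c0,r0=q.min(0).astype(int)-12;c1,r1=q.max(0).astype(int)+12
        im=cv2.resize(f["pixels"][r0:r1,c0:c1,::-1],None,fx=5,fy=5,interpolation=cv2.INTER_NEAREST)
        for p in P: cv2.polylines(im,[np.round((proj(f,p)-[c0,r0]+.5)*5).astype(np.int32)],True,(0,0,255),1)
        if nm=="box":
            w=place(np.array([[28.,12]]),*box,96);cv2.circle(im,tuple(np.round((proj(f,w)[0]-[c0,r0]+.5)*5).astype(int).tolist()),5,(255,0,0),1)
        cv2.imwrite(f"pics/fit_{nm}_{n}.png",im)
ims=[cv2.imread(f"pics/fit_{a}_{b}.png") for a in("lid","box") for b in("top","scene")]
C=np.zeros((600,800,3),np.uint8)
for i,m in enumerate(ims):
    s=min(400/m.shape[1],300/m.shape[0]);m=cv2.resize(m,None,fx=s,fy=s);y,x=(i//2)*300,(i%2)*400;C[y:y+m.shape[0],x:x+m.shape[1]]=m[:300,:400]
cv2.imwrite("pics/fit_all.png",C)
E
python3 fit1.py
```

```text
lid init [459.58644671 175.37918452  17.        ] -2.583656608808877
top grey pct [135. 174. 178. 240. 243. 244.]
scene grey pct [116.  141.  144.5 198.  203.  205. ]
lid top [460.092 177.397  -2.603] 0.016333973354990605
lid scene [462.154 178.82   -2.601] 0.013259389081694346
box init [579.87235813 -90.86635852  -2.92346675]
box top [586.892 -89.51   -2.942] 0.02657412949876537
```

View pics/fit_all.png

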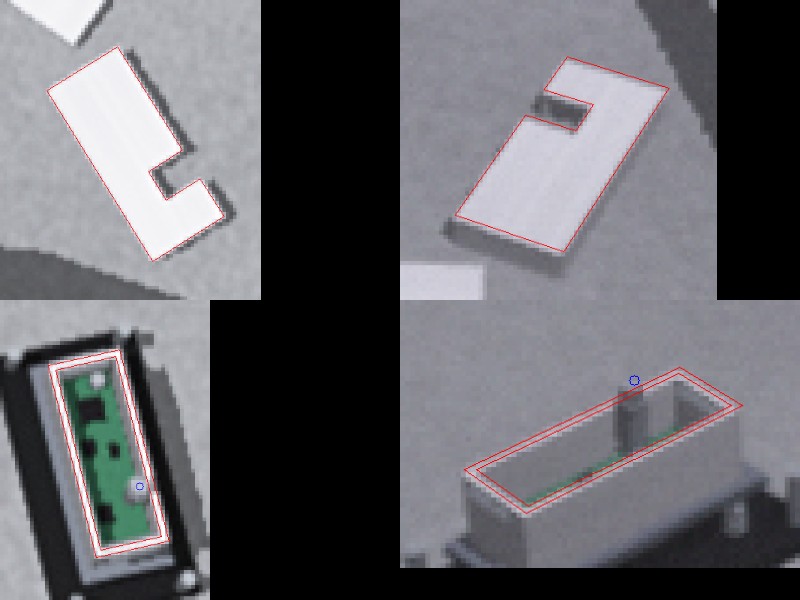

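```bash
cat > go.py <<'E'
from h import *
import sys
def go(x,y,z,yaw):
    s=sense();R=s["tcp_rot"];p=s["eef_pos"]
    from scipy.spatial.transform import Rotation as Ro
    M=Ro.from_euler("xyz",R).as_matrix()
    d=M.T@(np.array([x,y,z])-p);dy=np.degrees((yaw-R[2]+np.pi)%(2*np.pi)-np.pi)
    print("t",round(float(s["clock"]),2),"pos",np.round(p,2),"rpy",np.round(R,4),"F",np.round(s["contact_force"],1),"shift tool mm",np.round(d,1),"spin deg",round(-dy,2),"q6",round(float(s["qpos"][5]),2),"op",round(float(s["opening"]),3))
if __name__=="__main__": go(*[float(v) for v in sys.argv[1:5]])
E
python3 - <<'E'
from h import *
f=grab_frame("top")
for n,rc,z in(("jar",(297,236),50),("adaptor",(222,338),15)): print(n,ray(f,rc,z))
E
python3 -m inch '[{"tx":-0.036,"ty":-0.028},{"tx":-0.036,"ty":-0.028},{"tx":-0.036,"ty":-0.028},{"tx":-0.036,"ty":-0.028},{"tx":-0.036,"ty":-0.028},{"tx":-0.036,"ty":-0.028},{"tx":-0.036,"ty":-0.028},{"tx":-0.036,"ty":-0.028}]' 40
python3 go.py 461 178 100 3.681
```

```text
jar [376.71269334 308.94432964  50.        ]
adaptor [561.11757609  56.23207574  15.        ]
t 0.95 pos [268.95 564.18 231.29] rpy [3.1416 0.     2.6968] F [-0.2  0.6  0.8] shift tool mm [-339.5 -266.   131.3] spin deg -56.39 q6 -0.0 op 0.992$[0]: bad value
```

```bash
python3 -m inch '[{"gripper":0.085,"tx":-0.036,"ty":-0.028,"tz":0,"spin":0},{"gripper":0.085,"tx":-0.036,"ty":-0.028,"tz":0,"spin":0},{"gripper":0.085,"tx":-0.036,"ty":-0.028,"tz":0,"spin":0},{"gripper":0.085,"tx":-0.036,"ty":-0.028,"tz":0,"spin":0},{"gripper":0.085,"tx":-0.036,"ty":-0.028,"tz":0,"spin":0},{"gripper":0.085,"tx":-0.036,"ty":-0.028,"tz":0,"spin":0},{"gripper":0.085,"tx":-0.036,"ty":-0.028,"tz":0,"spin":0},{"gripper":0.085,"tx":-0.036,"ty":-0.028,"tz":0,"spin":0}]' 40
python3 go.py 461 178 100 3.681
```

```text
clock: 1.75
eef_pos: [433.1, 236.4, 231.6]
tcp_rot: [3.141, 0.0, 2.697]
contact_force: [-0.4, -0.0, 0.3]
opening: 0.998
t 1.75 pos [433.13 236.43 231.58] rpy [3.141e+00 5.000e-04 2.697e+00] F [-0.4 -0.   0.3] shift tool mm [-50.2 -40.8 131.6] spin deg -56.38 q6 -0.63 op 0.998
```

```bash
python3 -m inch '[{"gripper":0.085,"tx":-0.025,"ty":-0.0204,"tz":0,"spin":0},{"gripper":0.085,"tx":-0.025,"ty":-0.0204,"tz":0,"spin":0},{"gripper":0.085,"tx":0,"ty":0,"tz":0.01,"spin":-8.5},{"gripper":0.085,"tx":0,"ty":0,"tz":0.02,"spin":-8.5},{"gripper":0.085,"tx":0,"ty":0,"tz":0.02,"spin":-8.5},{"gripper":0.085,"tx":0,"ty":0,"tz":0.02,"spin":-8.5},{"gripper":0.085,"tx":0,"ty":0,"tz":0.02,"spin":-8.5},{"gripper":0.085,"tx":0,"ty":0,"tz":0.02,"spin":-8.5}]' 40
python3 go.py 461 178 100 3.681
python3 - <<'E'
from h import *
f=grab_frame("scene");cv2.imwrite("pics/s1.png",f["pixels"][:,:,::-1])
E
```

```text
clock: 2.55
eef_pos: [460.2, 179.7, 120.7]
tcp_rot: [-3.142, 0.001, -2.69]
contact_force: [0.2, 0.2, -0.1]
opening: 0.995
t 2.55 pos [460.24 179.72 120.69] rpy [-3.1415e+00  5.0000e-04 -2.6902e+00] F [ 0.2  0.2 -0.1] shift tool mm [ 0.1 -1.9 20.7] spin deg -5.04 q6 -1.65 op 0.995
```

View pics/s1.png

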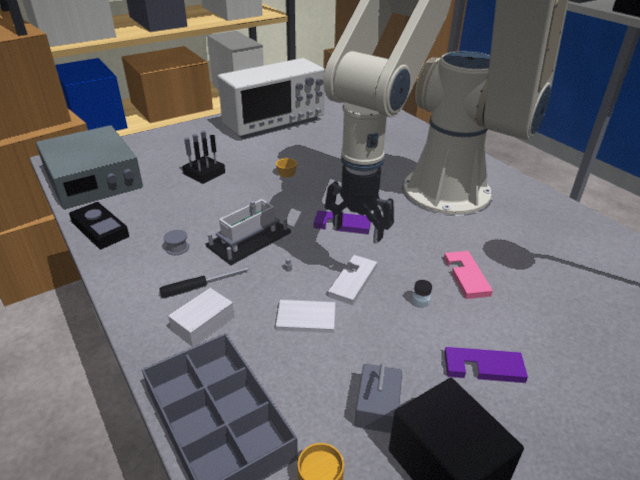

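```bash
python3 -m inch '[{"gripper":0.085,"tx":0,"ty":-0.001,"tz":0.01,"spin":-5.2},{"gripper":0.085,"tx":0,"ty":0,"tz":0.025,"spin":0},{"gripper":0.085,"tx":0,"ty":0,"tz":0.025,"spin":0},{"gripper":0.085,"tx":0,"ty":0,"tz":0.015,"spin":0},{"gripper":0.085,"tx":0,"ty":0,"tz":0.01,"spin":0},{"gripper":0.085,"tx":0,"ty":0,"tz":0.005,"spin":0},{"gripper":0.085,"tx":0,"ty":0,"tz":0,"spin":0},{"gripper":0.085,"tx":0,"ty":0,"tz":0,"spin":0}]' 40
python3 go.py 461 178 2 3.681
```

```text
clock: 3.4
eef_pos: [461.0, 179.0, 31.9]
tcp_rot: [-3.141, 0.001, -2.606]
contact_force: [-0.1, 0.6, 0.0]
opening: 0.993
t 3.4 pos [461.03 179.01  31.9 ] rpy [-3.1414e+00  9.0000e-04 -2.6060e+00] F [-0.1  0.6  0. ] shift tool mm [ 0.6 -0.9 29.9] spin deg -0.22 q6 -1.74 op 0.993
```

```bash
python3 -m inch '[{"gripper":0.085,"tx":0,"ty":-0.0005,"tz":0.012,"spin":0},{"gripper":0.085,"tx":0,"ty":0,"tz":0.009,"spin":0},{"gripper":0.085,"tx":0,"ty":0,"tz":0.005,"spin":0},{"gripper":0.085,"tx":0,"ty":0,"tz":0.003,"spin":0},{"gripper":0.085,"tx":0,"ty":0,"tz":0.001,"spin":0},{"gripper":0.085,"tx":0,"ty":0,"tz":0,"spin":0},{"gripper":0.070,"tx":0,"ty":0,"tz":0,"spin":0},{"gripper":0.066,"tx":0,"ty":0,"tz":0,"spin":0}]' 30
python3 go.py 461 178 2 3.681
python3 - <<'E'
from h import *
f=grab_frame("scene");cv2.imwrite("pics/s2.png",cv2.resize(f["pixels"][190:340,270:470,::-1],(800,600),interpolation=cv2.INTER_CUBIC))
E
```

```text
clock: 4.2
eef_pos: [461.0, 178.5, 1.5]
tcp_rot: [-3.142, 0.0, -2.605]
contact_force: [0.6, -0.6, -0.4]
opening: 0.776
t 4.2 pos [460.96 178.47   1.5 ] rpy [-3.1415e+00  4.0000e-04 -2.6055e+00] F [ 0.6 -0.6 -0.4] shift tool mm [ 0.2 -0.4 -0.5] spin deg -0.19 q6 -1.74 op 0.776
```

View pics/s2.png

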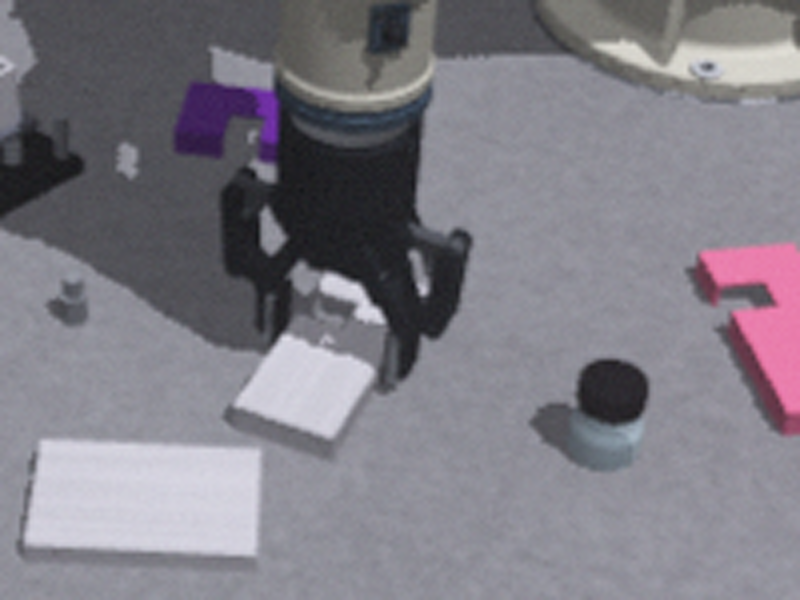

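```bash
python3 -m inch '[{"gripper":0.062,"tx":0,"ty":0,"tz":0,"spin":0},{"gripper":0.058,"tx":0,"ty":0,"tz":0,"spin":0},{"gripper":0.052,"tx":0,"ty":0,"tz":0,"spin":0},{"gripper":0.05,"tx":0,"ty":0,"tz":0,"spin":0},{"gripper":0.05,"tx":0,"ty":0,"tz":0,"spin":0},{"gripper":0.05,"tx":0,"ty":0,"tz":0,"spin":0},{"gripper":0.05,"tx":0,"ty":0,"tz":-0.005,"spin":0},{"gripper":0.05,"tx":0,"ty":0,"tz":-0.01,"spin":0}]' 35
python3 go.py 461 178 2 3.681
python3 -m inch '[{"gripper":0.05,"tx":0,"ty":0,"tz":-0.02,"spin":0},{"gripper":0.05,"tx":0,"ty":0,"tz":-0.02,"spin":0},{"gripper":0.05,"tx":0,"ty":0,"tz":-0.02,"spin":0},{"gripper":0.05,"tx":0,"ty":0,"tz":-0.02,"spin":0},{"gripper":0.05,"tx":0,"ty":0,"tz":-0.02,"spin":0},{"gripper":0.05,"tx":0,"ty":0,"tz":-0.02,"spin":0},{"gripper":0.05,"tx":0,"ty":0,"tz":-0.02,"spin":0},{"gripper":0.05,"tx":0,"ty":0,"tz":0,"spin":0}]' 35
python3 go.py 587 -90 120 3.342
python3 - <<'E'
from h import *
f=grab_frame("scene");cv2.imwrite("pics/s3.png",cv2.resize(f["pixels"][100:340,200:520,::-1],(800,600),interpolation=cv2.INTER_CUBIC))
E
```

```text
clock: 5.05
eef_pos: [460.2, 178.2, 16.3]
tcp_rot: [3.141, -0.001, -2.606]
contact_force: [0.0, 0.7, -1.7]
opening: 0.676
t 5.05 pos [460.2  178.16  16.26] rpy [ 3.1413e+00 -1.4000e-03 -2.6055e+00] F [ 0.   0.7 -1.7] shift tool mm [-0.6 -0.6 14.3] spin deg -0.19 q6 -1.74 op 0.676
clock: 5.85
eef_pos: [462.3, 179.0, 159.2]
tcp_rot: [-3.141, 0.005, -2.605]
contact_force: [0.7, 0.7, -0.4]
opening: 0.675
t 5.85 pos [462.33 178.98 159.24] rpy [-3.1407  0.005  -2.6055] F [ 0.7  0.7 -0.4] shift tool mm [  30.4 -294.9   39.3] spin deg 19.23 q6 -1.74 op 0.675
```

View pics/s3.png

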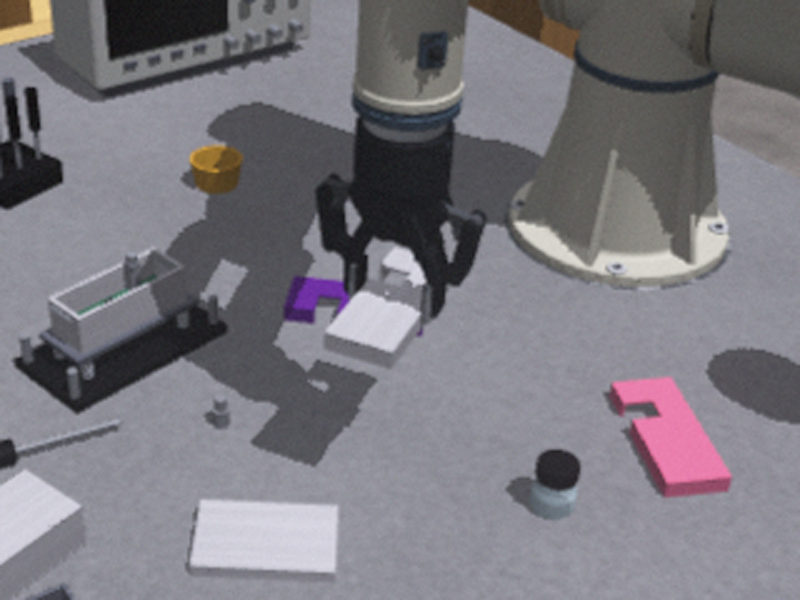

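```bash
python3 -m inch '[{"gripper":0.05,"tx":0.004,"ty":-0.020,"tz":0,"spin":0},{"gripper":0.05,"tx":0.004,"ty":-0.040,"tz":0,"spin":0},{"gripper":0.05,"tx":0.004,"ty":-0.045,"tz":0,"spin":0},{"gripper":0.05,"tx":0.004,"ty":-0.045,"tz":0,"spin":0},{"gripper":0.05,"tx":0.004,"ty":-0.045,"tz":0,"spin":0},{"gripper":0.05,"tx":0.004,"ty":-0.045,"tz":0,"spin":0},{"gripper":0.05,"tx":0.004,"ty":-0.035,"tz":0,"spin":0},{"gripper":0.05,"tx":0.002,"ty":-0.020,"tz":0,"spin":0}]' 35
python3 go.py 587.8 -88.5 110 3.341
python3 -m inch '[{"gripper":0.05,"tx":0,"ty":0,"tz":0,"spin":5},{"gripper":0.05,"tx":0,"ty":0,"tz":0.01,"spin":7},{"gripper":0.05,"tx":0,"ty":0,"tz":0.01,"spin":5},{"gripper":0.05,"tx":0,"ty":0,"tz":0.01,"spin":2.2},{"gripper":0.05,"tx":0,"ty":0,"tz":0.01,"spin":0},{"gripper":0.05,"tx":0,"ty":0,"tz":0,"spin":0},{"gripper":0.05,"tx":0,"ty":0,"tz":0,"spin":0},{"gripper":0.05,"tx":0,"ty":0,"tz":0,"spin":0}]' 35
python3 go.py 587.8 -88.5 110 3.341
```

```text
clock: 6.7
eef_pos: [585.8, -93.0, 155.0]
tcp_rot: [3.141, -0.001, -2.607]
contact_force: [-0.5, 0.5, -0.4]
opening: 0.683
t 6.7 pos [585.85 -93.   155.03] rpy [ 3.1411e+00 -1.1000e-03 -2.6073e+00] F [-0.5  0.5 -0.4] shift tool mm [-4.   2.9 45. ] spin deg 19.19 q6 -2.26 op 0.683
clock: 7.5
eef_pos: [585.9, -90.4, 116.6]
tcp_rot: [-3.141, 0.0, -2.94]
contact_force: [-0.1, 0.2, -1.4]
opening: 0.676
t 7.5 pos [585.92 -90.44 116.62] rpy [-3.1414e+00  4.0000e-04 -2.9398e+00] F [-0.1  0.2 -1.4] shift tool mm [-2.2  1.5  6.6] spin deg 0.14 q6 -1.93 op 0.676
```

```bash
python3 -m inch '[{"gripper":0.05,"tx":-0.0022,"ty":0.0015,"tz":0.004,"spin":0.1},{"gripper":0.05,"tx":0,"ty":0,"tz":0.003,"spin":0},{"gripper":0.05,"tx":0,"ty":0,"tz":0,"spin":0},{"gripper":0.05,"tx":0,"ty":0,"tz":0,"spin":0},{"gripper":0.05,"tx":0,"ty":0,"tz":0,"spin":0},{"gripper":0.05,"tx":0,"ty":0,"tz":0,"spin":0},{"gripper":0.05,"tx":0,"ty":0,"tz":0,"spin":0},{"gripper":0.05,"tx":0,"ty":0,"tz":0,"spin":0}]' 35
python3 go.py 587.8 -88.5 110 3.341
cat > hov.py <<'E'
from h import *
import sys
box=np.load("poses.npy")[1]
zt=float(sys.argv[1]);tag=sys.argv[2]   # lid top height
out=[]
for n in("top","scene"):
    f=grab_frame(n);P=[(place(LID,*box,zt),(0,0,255)),(place(BOX,*box,82),(0,255,0))]
    q=proj(f,P[0][0]);c0,r0=q.min(0).astype(int)-15;c1,r1=q.max(0).astype(int)+20
    im=cv2.resize(f["pixels"][r0:r1,c0:c1,::-1],None,fx=6,fy=6,interpolation=cv2.INTER_NEAREST);raw=im.copy()
    for p,c in P: cv2.polylines(im,[np.round((proj(f,p)-[c0,r0]+.5)*6).astype(np.int32)],True,c,1)
    out+=[raw,im]
C=np.zeros((600,800,3),np.uint8)
for i,m in enumerate(out):
    s=min(400/m.shape[1],300/m.shape[0]);m=cv2.resize(m,None,fx=s,fy=s);y,x=(i//2)*300,(i%2)*400;C[y:y+m.shape[0],x:x+m.shape[1]]=m[:300,:400]
cv2.imwrite(f"pics/{tag}.png",C)
E
python3 hov.py 125.5 hov1
```

```text
clock: 8.3
eef_pos: [587.6, -88.7, 109.4]
tcp_rot: [-3.142, 0.0, -2.942]
contact_force: [-0.4, -0.1, -0.9]
opening: 0.682
t 8.3 pos [587.56 -88.66 109.35] rpy [-3.1416e+00  1.0000e-04 -2.9424e+00] F [-0.4 -0.1 -0.9] shift tool mm [-0.3  0.1 -0.6] spin deg -0.01 q6 -1.92 op 0.682
```

View pics/hov1.png

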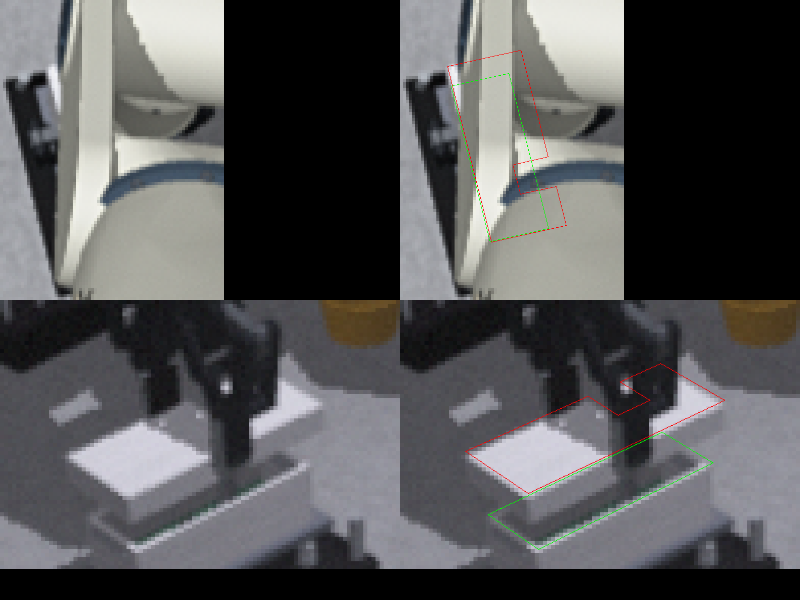

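```bash
python3 -m inch '[{"gripper":0.05,"tx":0,"ty":0,"tz":0.005,"spin":0},{"gripper":0.05,"tx":0,"ty":0,"tz":0.005,"spin":0},{"gripper":0.05,"tx":0,"ty":0,"tz":0.005,"spin":0},{"gripper":0.05,"tx":0,"ty":0,"tz":0.003,"spin":0},{"gripper":0.05,"tx":0,"ty":0,"tz":0.003,"spin":0},{"gripper":0.05,"tx":0,"ty":0,"tz":0.002,"spin":0},{"gripper":0.05,"tx":0,"ty":0,"tz":0,"spin":0},{"gripper":0.05,"tx":0,"ty":0,"tz":0,"spin":0}]' 35
python3 go.py 587.8 -88.5 76 3.341
python3 -m inch '[{"gripper":0.05,"tx":0,"ty":0,"tz":0.002,"spin":0},{"gripper":0.05,"tx":0,"ty":0,"tz":0.001,"spin":0},{"gripper":0.05,"tx":0,"ty":0,"tz":0.001,"spin":0},{"gripper":0.05,"tx":0,"ty":0,"tz":0.001,"spin":0},{"gripper":0.05,"tx":0,"ty":0,"tz":0,"spin":0},{"gripper":0.05,"tx":0,"ty":0,"tz":0,"spin":0},{"gripper":0.05,"tx":0,"ty":0,"tz":0,"spin":0},{"gripper":0.05,"tx":0,"ty":0,"tz":0,"spin":0}]' 35
python3 go.py 587.8 -88.5 76 3.341
python3 hov.py 97 hov2
```

```text
clock: 9.2
eef_pos: [587.6, -88.7, 86.3]
tcp_rot: [-3.142, 0.0, -2.942]
contact_force: [0.0, -0.3, -1.5]
opening: 0.679
t 9.2 pos [587.6  -88.68  86.34] rpy [-3.1415e+00  1.0000e-04 -2.9424e+00] F [ 0.  -0.3 -1.5] shift tool mm [-0.2  0.1 10.3] spin deg -0.01 q6 -1.92 op 0.679
clock: 10.0
eef_pos: [587.6, -88.7, 81.3]
tcp_rot: [-3.142, 0.0, -2.942]
contact_force: [0.3, -0.7, -0.6]
opening: 0.681
t 10.0 pos [587.56 -88.65  81.34] rpy [-3.1415e+00  1.0000e-04 -2.9424e+00] F [ 0.3 -0.7 -0.6] shift tool mm [-0.3  0.1  5.3] spin deg -0.01 q6 -1.92 op 0.681
```

View pics/hov2.png

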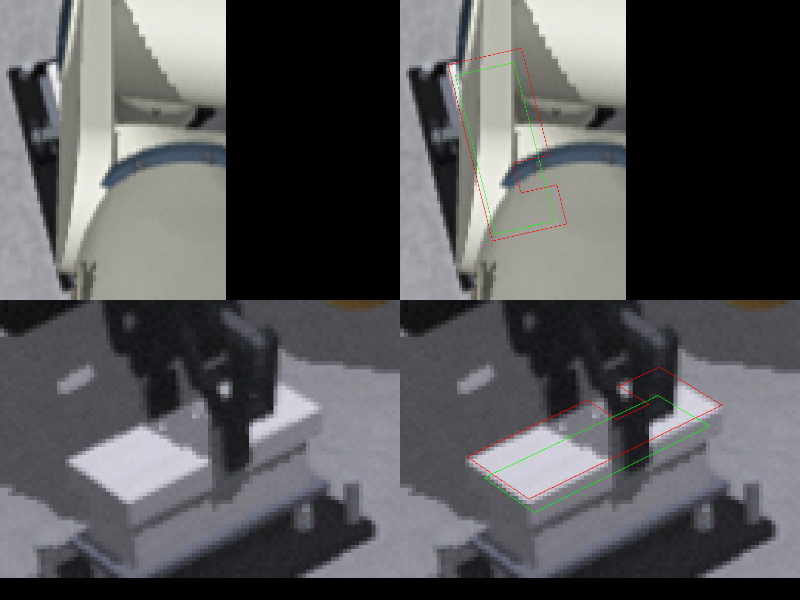

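```bash
python3 -m inch '[{"gripper":0.05,"tx":0,"ty":0,"tz":0.001,"spin":0},{"gripper":0.05,"tx":0,"ty":0,"tz":0.001,"spin":0},{"gripper":0.05,"tx":0,"ty":0,"tz":0.001,"spin":0},{"gripper":0.05,"tx":0,"ty":0,"tz":0,"spin":0},{"gripper":0.05,"tx":0,"ty":0,"tz":0,"spin":0},{"gripper":0.05,"tx":0,"ty":0,"tz":0,"spin":0},{"gripper":0.05,"tx":0,"ty":0,"tz":0,"spin":0},{"gripper":0.05,"tx":0,"ty":0,"tz":0,"spin":0}]' 35
python3 -m inch '[{"gripper":0.05,"tx":0,"ty":0,"tz":0.001,"spin":0},{"gripper":0.05,"tx":0,"ty":0,"tz":0.001,"spin":0},{"gripper":0.05,"tx":0,"ty":0,"tz":0,"spin":0},{"gripper":0.05,"tx":0,"ty":0,"tz":0,"spin":0},{"gripper":0.05,"tx":0,"ty":0,"tz":0,"spin":0},{"gripper":0.05,"tx":0,"ty":0,"tz":0,"spin":0},{"gripper":0.05,"tx":0,"ty":0,"tz":0,"spin":0},{"gripper":0.05,"tx":0,"ty":0,"tz":0,"spin":0}]' 35
python3 go.py 587.8 -88.5 76 3.341
```

```text
clock: 10.9
eef_pos: [587.5, -88.7, 78.3]
tcp_rot: [-3.142, 0.0, -2.942]
contact_force: [0.6, -0.0, -1.2]
opening: 0.68
clock: 11.7
eef_pos: [587.8, -88.7, 76.4]
tcp_rot: [-3.141, 0.0, -2.942]
contact_force: [2.7, 0.6, 0.2]
opening: 0.676
t 11.7 pos [587.76 -88.66  76.38] rpy [-3.1414e+00  5.0000e-04 -2.9424e+00] F [2.7 0.6 0.2] shift tool mm [-0.1  0.2  0.4] spin deg -0.01 q6 -1.92 op 0.676
```

```bash
python3 -m inch '[{"gripper":0.05,"tx":-0.0005,"ty":0,"tz":0,"spin":0},{"gripper":0.05,"tx":-0.0005,"ty":0,"tz":0,"spin":0},{"gripper":0.05,"tx":0,"ty":0,"tz":0,"spin":0},{"gripper":0.05,"tx":0,"ty":0,"tz":0,"spin":0},{"gripper":0.05,"tx":0,"ty":0,"tz":0,"spin":0},{"gripper":0.05,"tx":0,"ty":0,"tz":0,"spin":0},{"gripper":0.05,"tx":0,"ty":0,"tz":0,"spin":0},{"gripper":0.05,"tx":0,"ty":0,"tz":0,"spin":0}]' 35
python3 go.py 587.8 -88.5 76 3.341
python3 -m inch '[{"gripper":0.05,"tx":0,"ty":0,"tz":0.0005,"spin":0},{"gripper":0.05,"tx":0,"ty":0,"tz":0.0005,"spin":0},{"gripper":0.05,"tx":0,"ty":0,"tz":0,"spin":0},{"gripper":0.05,"tx":0,"ty":0,"tz":0,"spin":0},{"gripper":0.05,"tx":0,"ty":0,"tz":0,"spin":0},{"gripper":0.05,"tx":0,"ty":0,"tz":0,"spin":0},{"gripper":0.05,"tx":0,"ty":0,"tz":0,"spin":0},{"gripper":0.05,"tx":0,"ty":0,"tz":0,"spin":0}]' 35
python3 go.py 587.8 -88.5 76 3.341
```

```text
clock: 12.5
eef_pos: [588.3, -88.4, 76.2]
tcp_rot: [3.141, -0.0, -2.942]
contact_force: [-1.6, -0.4, 1.2]
opening: 0.686
t 12.5 pos [588.29 -88.42  76.21] rpy [ 3.1415e+00 -4.0000e-04 -2.9424e+00] F [-1.6 -0.4  1.2] shift tool mm [0.5 0.  0.2] spin deg -0.01 q6 -1.92 op 0.686
clock: 13.3
eef_pos: [588.4, -88.4, 75.3]
tcp_rot: [3.142, -0.0, -2.942]
contact_force: [-3.9, 0.0, 3.0]
opening: 0.679
t 13.3 pos [588.4  -88.42  75.27] rpy [ 3.1415e+00 -2.0000e-04 -2.9424e+00] F [-3.9  0.   3. ] shift tool mm [ 0.6  0.  -0.7] spin deg -0.01 q6 -1.92 op 0.679
```

```bash
python3 -m inch '[{"gripper":0.05,"tx":0.0004,"ty":0,"tz":0,"spin":0},{"gripper":0.05,"tx":0,"ty":0,"tz":0,"spin":0},{"gripper":0.058,"tx":0,"ty":0,"tz":0,"spin":0},{"gripper":0.061,"tx":0,"ty":0,"tz":0,"spin":0},{"gripper":0.065,"tx":0,"ty":0,"tz":0,"spin":0},{"gripper":0.07,"tx":0,"ty":0,"tz":0,"spin":0},{"gripper":0.075,"tx":0,"ty":0,"tz":0,"spin":0},{"gripper":0.075,"tx":0,"ty":0,"tz":0,"spin":0}]' 35
python3 go.py 587.8 -88.5 76 3.341
python3 -m inch '[{"gripper":0.078,"tx":0,"ty":0,"tz":-0.005,"spin":0},{"gripper":0.078,"tx":0,"ty":0,"tz":-0.01,"spin":0},{"gripper":0.078,"tx":0,"ty":0,"tz":-0.02,"spin":0},{"gripper":0.078,"tx":0,"ty":0,"tz":-0.02,"spin":0},{"gripper":0.078,"tx":0,"ty":0,"tz":-0.02,"spin":0},{"gripper":0.078,"tx":0,"ty":0,"tz":-0.02,"spin":0},{"gripper":0.05,"tx":0,"ty":0,"tz":-0.02,"spin":0},{"gripper":0.0,"tx":0,"ty":0,"tz":0,"spin":0}]' 35
python3 go.py 587.8 -88.5 76 3.341
python3 hov.py 91.5 rest1
```

```text
clock: 14.1
eef_pos: [588.2, -88.6, 75.3]
tcp_rot: [-3.142, 0.0, -2.942]
contact_force: [0.2, -0.2, 0.5]
opening: 0.877
t 14.1 pos [588.17 -88.57  75.26] rpy [-3.1415e+00  1.0000e-04 -2.9424e+00] F [ 0.2 -0.2  0.5] shift tool mm [ 0.4  0.1 -0.7] spin deg -0.01 q6 -1.92 op 0.877
clock: 14.9
eef_pos: [590.0, -88.8, 194.0]
tcp_rot: [-3.14, 0.005, -2.942]
contact_force: [-0.6, 0.8, -0.0]
opening: 0.596
t 14.9 pos [589.97 -88.8  193.99] rpy [-3.1396  0.0053 -2.9424] F [-0.6  0.8 -0. ] shift tool mm [  2.7   1.  118. ] spin deg -0.01 q6 -1.92 op 0.596
```

View pics/rest1.png

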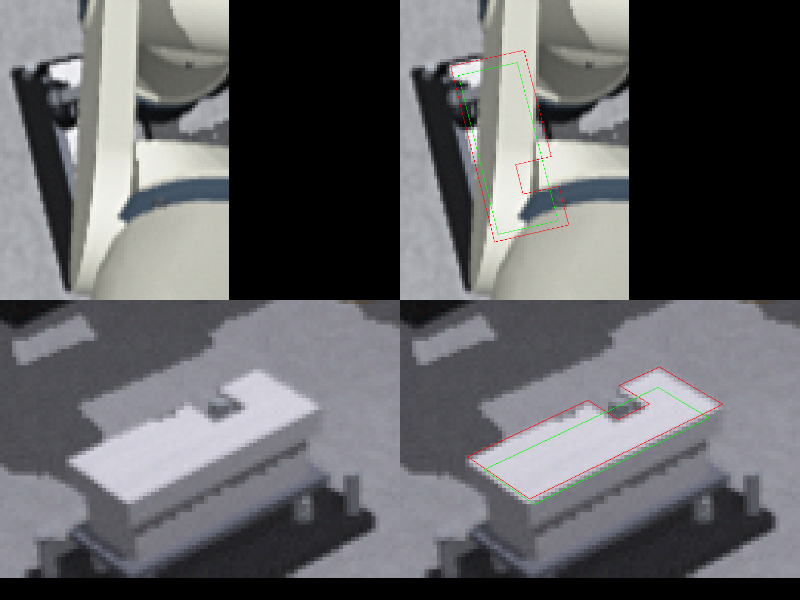

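```bash
python3 -m inch '[{"gripper":0,"tx":0.019,"ty":0,"tz":0,"spin":0},{"gripper":0,"tx":0.019,"ty":0,"tz":0,"spin":0},{"gripper":0,"tx":0.019,"ty":0,"tz":0.02,"spin":0},{"gripper":0,"tx":0,"ty":0,"tz":0.03,"spin":0},{"gripper":0,"tx":0,"ty":0,"tz":0.02,"spin":0},{"gripper":0,"tx":0,"ty":0,"tz":0.01,"spin":0},{"gripper":0,"tx":0,"ty":0,"tz":0,"spin":0},{"gripper":0,"tx":0,"ty":0,"tz":0,"spin":0}]' 60
python3 go.py 532.1 -100.1 93.5 3.341
```

```text
clock: 15.8
eef_pos: [532.5, -99.8, 110.5]
tcp_rot: [3.142, -0.0, -2.942]
contact_force: [0.2, 0.2, 0.6]
opening: 0.004
t 15.8 pos [532.49 -99.82 110.48] rpy [ 3.1416e+00 -1.0000e-04 -2.9423e+00] F [0.2 0.2 0.6] shift tool mm [ 0.4 -0.2 17. ] spin deg -0.01 q6 -1.96 op 0.004
```

```bash
python3 -m inch '[{"gripper":0,"tx":0,"ty":0,"tz":0.006,"spin":0},{"gripper":0,"tx":0,"ty":0,"tz":0.005,"spin":0},{"gripper":0,"tx":0,"ty":0,"tz":0.003,"spin":0},{"gripper":0,"tx":0,"ty":0,"tz":0.002,"spin":0},{"gripper":0,"tx":0,"ty":0,"tz":0.001,"spin":0},{"gripper":0,"tx":0,"ty":0,"tz":0,"spin":0},{"gripper":0,"tx":0,"ty":0,"tz":0,"spin":0},{"gripper":0,"tx":0,"ty":0,"tz":0,"spin":0}]'
python3 -m inch '[{"gripper":0,"tx":0,"ty":0,"tz":0.001,"spin":0},{"gripper":0,"tx":0,"ty":0,"tz":0.001,"spin":0},{"gripper":0,"tx":0,"ty":0,"tz":0.001,"spin":0},{"gripper":0,"tx":0,"ty":0,"tz":0.001,"spin":0},{"gripper":0,"tx":0,"ty":0,"tz":0,"spin":0},{"gripper":0,"tx":0,"ty":0,"tz":0,"spin":0},{"gripper":0,"tx":0,"ty":0,"tz":0,"spin":0},{"gripper":0,"tx":0,"ty":0,"tz":0,"spin":0}]'
python3 -m inch '[{"gripper":0,"tx":0,"ty":0,"tz":0.001,"spin":0},{"gripper":0,"tx":0,"ty":0,"tz":0.001,"spin":0},{"gripper":0,"tx":0,"ty":0,"tz":0.001,"spin":0},{"gripper":0,"tx":0,"ty":0,"tz":0,"spin":0},{"gripper":0,"tx":0,"ty":0,"tz":0,"spin":0},{"gripper":0,"tx":0,"ty":0,"tz":0,"spin":0},{"gripper":0,"tx":0,"ty":0,"tz":0,"spin":0},{"gripper":0,"tx":0,"ty":0,"tz":0,"spin":0}]'
```

```text
clock: 16.6
eef_pos: [532.4, -99.8, 93.4]
tcp_rot: [-3.141, 0.0, -2.942]
contact_force: [-0.7, 0.4, -0.1]
opening: -0.002
clock: 17.4
eef_pos: [532.3, -99.9, 89.4]
tcp_rot: [-3.141, 0.0, -2.942]
contact_force: [-0.7, -0.9, 4.0]
opening: -0.002
clock: 18.2
eef_pos: [532.3, -99.8, 86.5]
tcp_rot: [-3.141, 0.0, -2.942]
contact_force: [-2.2, -0.9, 7.8]
opening: 0.001
```

```bash
python3 -m inch '[{"gripper":0,"tx":0,"ty":0,"tz":0.001,"spin":0},{"gripper":0,"tx":0,"ty":0,"tz":0.001,"spin":0},{"gripper":0,"tx":0,"ty":0,"tz":0,"spin":0},{"gripper":0,"tx":0,"ty":0,"tz":0,"spin":0},{"gripper":0,"tx":0,"ty":0,"tz":0,"spin":0},{"gripper":0,"tx":0,"ty":0,"tz":0,"spin":0},{"gripper":0,"tx":0,"ty":0,"tz":0,"spin":0},{"gripper":0,"tx":0,"ty":0,"tz":0,"spin":0}]'
python3 -m inch '[{"gripper":0,"tx":0,"ty":0,"tz":0.001,"spin":0},{"gripper":0,"tx":0,"ty":0,"tz":0.0005,"spin":0},{"gripper":0,"tx":0,"ty":0,"tz":0,"spin":0},{"gripper":0,"tx":0,"ty":0,"tz":0,"spin":0},{"gripper":0,"tx":0,"ty":0,"tz":0,"spin":0},{"gripper":0,"tx":0,"ty":0,"tz":0,"spin":0},{"gripper":0,"tx":0,"ty":0,"tz":0,"spin":0},{"gripper":0,"tx":0,"ty":0,"tz":0,"spin":0}]'
```

```text
clock: 19.0
eef_pos: [532.3, -99.9, 84.7]
tcp_rot: [-3.141, 0.0, -2.942]
contact_force: [-2.6, -0.1, 8.8]
opening: -0.001
clock: 19.8
eef_pos: [532.3, -99.9, 83.3]
tcp_rot: [-3.141, 0.0, -2.942]
contact_force: [-3.2, 0.2, 9.6]
opening: -0.003
```

```bash
python3 -m inch '[{"gripper":0,"tx":0,"ty":0,"tz":0.001,"spin":0},{"gripper":0,"tx":0,"ty":0,"tz":0.0005,"spin":0},{"gripper":0,"tx":0,"ty":0,"tz":0,"spin":0},{"gripper":0,"tx":0,"ty":0,"tz":0,"spin":0},{"gripper":0,"tx":0,"ty":0,"tz":0,"spin":0},{"gripper":0,"tx":0,"ty":0,"tz":0,"spin":0},{"gripper":0,"tx":0,"ty":0,"tz":0,"spin":0},{"gripper":0,"tx":0,"ty":0,"tz":0,"spin":0}]'
python3 -m inch '[{"gripper":0,"tx":0,"ty":0,"tz":0.001,"spin":0},{"gripper":0,"tx":0,"ty":0,"tz":0.0005,"spin":0},{"gripper":0,"tx":0,"ty":0,"tz":0,"spin":0},{"gripper":0,"tx":0,"ty":0,"tz":0,"spin":0},{"gripper":0,"tx":0,"ty":0,"tz":0,"spin":0},{"gripper":0,"tx":0,"ty":0,"tz":0,"spin":0},{"gripper":0,"tx":0,"ty":0,"tz":0,"spin":0},{"gripper":0,"tx":0,"ty":0,"tz":0,"spin":0}]'
```

```text
clock: 20.6
eef_pos: [532.3, -99.9, 81.9]
tcp_rot: [-3.141, 0.0, -2.942]
contact_force: [-3.7, -0.1, 10.9]
opening: 0.001
clock: 21.4
eef_pos: [532.3, -99.9, 80.4]
tcp_rot: [-3.141, 0.0, -2.942]
contact_force: [-3.0, -0.8, 11.3]
opening: -0.003
```

```bash
python3 -m inch '[{"gripper":0,"tx":0,"ty":0,"tz":0.001,"spin":0},{"gripper":0,"tx":0,"ty":0,"tz":0.0005,"spin":0},{"gripper":0,"tx":0,"ty":0,"tz":0,"spin":0},{"gripper":0,"tx":0,"ty":0,"tz":0,"spin":0},{"gripper":0,"tx":0,"ty":0,"tz":0,"spin":0},{"gripper":0,"tx":0,"ty":0,"tz":0,"spin":0},{"gripper":0,"tx":0,"ty":0,"tz":0,"spin":0},{"gripper":0,"tx":0,"ty":0,"tz":0,"spin":0}]'
python3 -m inch '[{"gripper":0,"tx":0,"ty":0,"tz":0.001,"spin":0},{"gripper":0,"tx":0,"ty":0,"tz":0,"spin":0},{"gripper":0,"tx":0,"ty":0,"tz":0,"spin":0},{"gripper":0,"tx":0,"ty":0,"tz":0,"spin":0},{"gripper":0,"tx":0,"ty":0,"tz":0,"spin":0},{"gripper":0,"tx":0,"ty":0,"tz":0,"spin":0},{"gripper":0,"tx":0,"ty":0,"tz":0,"spin":0},{"gripper":0,"tx":0,"ty":0,"tz":0,"spin":0}]'
python3 hov.py 88 press1
```

```text
clock: 22.2
eef_pos: [532.3, -99.9, 79.0]
tcp_rot: [-3.141, 0.0, -2.942]
contact_force: [-4.8, -0.8, 12.7]
opening: -0.002
clock: 23.0
eef_pos: [532.4, -100.0, 77.8]
tcp_rot: [-3.141, 0.0, -2.942]
contact_force: [-2.6, -0.6, 9.6]
opening: 0.002
```

View pics/press1.png

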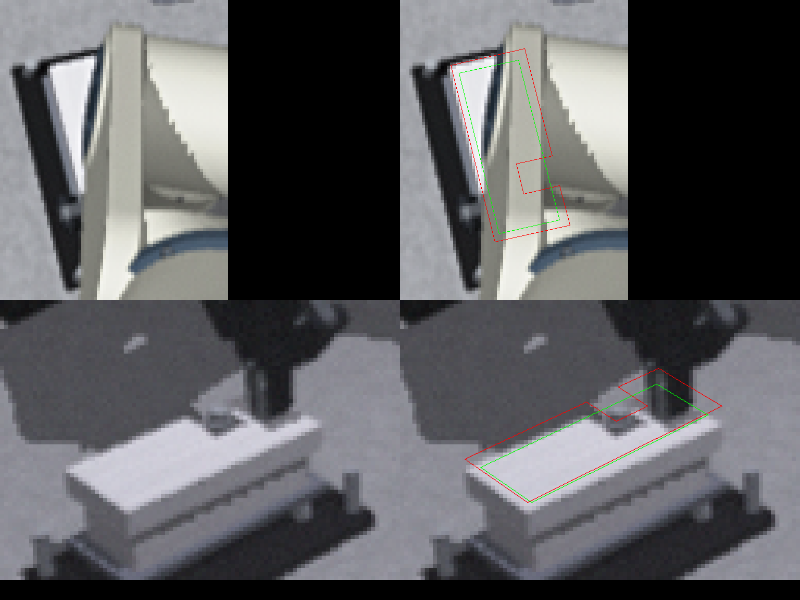

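The force fell from 12.7 to 9.6 N, so end A has snapped, with its top about 3 mm above the pressed-down rim. Next is end B.

```bash
python3 -m inch '[{"gripper":0,"tx":0,"ty":0,"tz":-0.005,"spin":0},{"gripper":0,"tx":0,"ty":0,"tz":-0.01,"spin":0},{"gripper":0,"tx":0,"ty":0,"tz":-0.015,"spin":0},{"gripper":0,"tx":0,"ty":0,"tz":-0.02,"spin":0},{"gripper":0,"tx":0,"ty":0,"tz":-0.005,"spin":0},{"gripper":0,"tx":-0.03,"ty":0,"tz":0,"spin":0},{"gripper":0,"tx":-0.03,"ty":0,"tz":0,"spin":0},{"gripper":0,"tx":-0.03,"ty":0,"tz":0,"spin":0}]'
python3 -m inch '[{"gripper":0,"tx":-0.024,"ty":0,"tz":0,"spin":0},{"gripper":0,"tx":0,"ty":0,"tz":0.01,"spin":0},{"gripper":0,"tx":0,"ty":0,"tz":0.015,"spin":0},{"gripper":0,"tx":0,"ty":0,"tz":0.008,"spin":0},{"gripper":0,"tx":0,"ty":0,"tz":0.003,"spin":0},{"gripper":0,"tx":0,"ty":0,"tz":0,"spin":0},{"gripper":0,"tx":0,"ty":0,"tz":0,"spin":0},{"gripper":0,"tx":0,"ty":0,"tz":0,"spin":0}]'
python3 go.py 643.9 -77.5 92.5 3.341
python3 hov.py 91 press2
```

```text
clock: 23.9
eef_pos: [621.2, -81.8, 131.9]
tcp_rot: [3.141, -0.0, -2.943]
contact_force: [-0.1, -0.3, -0.2]
opening: -0.002
clock: 24.7
eef_pos: [644.2, -77.4, 96.9]
tcp_rot: [-3.141, 0.001, -2.943]
contact_force: [-0.2, -0.1, 0.1]
opening: 0.003
t 24.7 pos [644.23 -77.37  96.91] rpy [-3.1413e+00  9.0000e-04 -2.9425e+00] F [-0.2 -0.1  0.1] shift tool mm [ 0.4 -0.1  4.4] spin deg -0.02 q6 -1.89 op 0.003
```

View pics/press2.png

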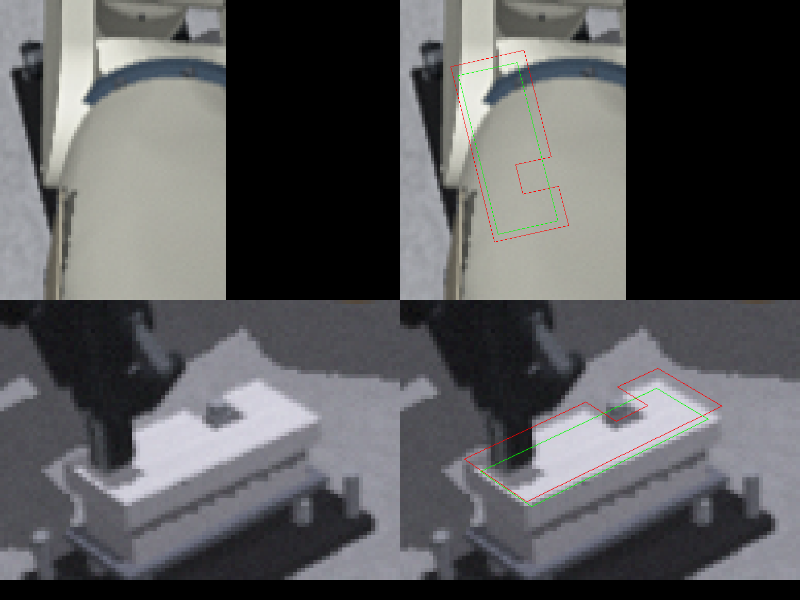

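```bash
python3 -m inch '[{"gripper":0,"tx":0,"ty":0,"tz":0.003,"spin":0},{"gripper":0,"tx":0,"ty":0,"tz":0.002,"spin":0},{"gripper":0,"tx":0,"ty":0,"tz":0.001,"spin":0},{"gripper":0,"tx":0,"ty":0,"tz":0.001,"spin":0},{"gripper":0,"tx":0,"ty":0,"tz":0.001,"spin":0},{"gripper":0,"tx":0,"ty":0,"tz":0.001,"spin":0},{"gripper":0,"tx":0,"ty":0,"tz":0.001,"spin":0},{"gripper":0,"tx":0,"ty":0,"tz":0,"spin":0}]'
python3 -m inch '[{"gripper":0,"tx":0,"ty":0,"tz":0.001,"spin":0},{"gripper":0,"tx":0,"ty":0,"tz":0.001,"spin":0},{"gripper":0,"tx":0,"ty":0,"tz":0.0005,"spin":0},{"gripper":0,"tx":0,"ty":0,"tz":0,"spin":0},{"gripper":0,"tx":0,"ty":0,"tz":0,"spin":0},{"gripper":0,"tx":0,"ty":0,"tz":0,"spin":0},{"gripper":0,"tx":0,"ty":0,"tz":0,"spin":0},{"gripper":0,"tx":0,"ty":0,"tz":0,"spin":0}]'
python3 -m inch '[{"gripper":0,"tx":0,"ty":0,"tz":0.001,"spin":0},{"gripper":0,"tx":0,"ty":0,"tz":0.001,"spin":0},{"gripper":0,"tx":0,"ty":0,"tz":0,"spin":0},{"gripper":0,"tx":0,"ty":0,"tz":0,"spin":0},{"gripper":0,"tx":0,"ty":0,"tz":0,"spin":0},{"gripper":0,"tx":0,"ty":0,"tz":0,"spin":0},{"gripper":0,"tx":0,"ty":0,"tz":0,"spin":0},{"gripper":0,"tx":0,"ty":0,"tz":0,"spin":0}]'
```

```text
clock: 25.6
eef_pos: [644.2, -77.2, 86.6]
tcp_rot: [-3.141, 0.0, -2.942]
contact_force: [-1.5, -0.5, 6.2]
opening: -0.001
clock: 26.4
eef_pos: [644.4, -77.2, 84.5]
tcp_rot: [-3.141, 0.001, -2.942]
contact_force: [-1.4, 0.0, 8.2]
opening: -0.0
clock: 27.2
eef_pos: [644.6, -77.3, 82.7]
tcp_rot: [-3.141, 0.001, -2.942]
contact_force: [-1.7, 0.7, 8.9]
opening: 0.002
```

```bash
python3 -m inch '[{"gripper":0,"tx":0,"ty":0,"tz":0.001,"spin":0},{"gripper":0,"tx":0,"ty":0,"tz":0.001,"spin":0},{"gripper":0,"tx":0,"ty":0,"tz":0,"spin":0},{"gripper":0,"tx":0,"ty":0,"tz":0,"spin":0},{"gripper":0,"tx":0,"ty":0,"tz":0,"spin":0},{"gripper":0,"tx":0,"ty":0,"tz":0,"spin":0},{"gripper":0,"tx":0,"ty":0,"tz":0,"spin":0},{"gripper":0,"tx":0,"ty":0,"tz":0,"spin":0}]'
python3 -m inch '[{"gripper":0,"tx":0,"ty":0,"tz":0.001,"spin":0},{"gripper":0,"tx":0,"ty":0,"tz":0.0005,"spin":0},{"gripper":0,"tx":0,"ty":0,"tz":0,"spin":0},{"gripper":0,"tx":0,"ty":0,"tz":0,"spin":0},{"gripper":0,"tx":0,"ty":0,"tz":0,"spin":0},{"gripper":0,"tx":0,"ty":0,"tz":0,"spin":0},{"gripper":0,"tx":0,"ty":0,"tz":0,"spin":0},{"gripper":0,"tx":0,"ty":0,"tz":0,"spin":0}]'
```

```text
clock: 28.0
eef_pos: [644.8, -77.3, 80.5]
tcp_rot: [-3.141, 0.002, -2.942]
contact_force: [1.4, 0.5, 7.5]
opening: 0.001
clock: 28.8
eef_pos: [644.8, -77.3, 79.1]
tcp_rot: [-3.141, 0.002, -2.942]
contact_force: [-0.9, -0.2, 7.5]
opening: 0.003
```

```bash
python3 -m inch '[{"gripper":0,"tx":0,"ty":0,"tz":0.001,"spin":0},{"gripper":0,"tx":0,"ty":0,"tz":0.0005,"spin":0},{"gripper":0,"tx":0,"ty":0,"tz":0,"spin":0},{"gripper":0,"tx":0,"ty":0,"tz":0,"spin":0},{"gripper":0,"tx":0,"ty":0,"tz":0,"spin":0},{"gripper":0,"tx":0,"ty":0,"tz":0,"spin":0},{"gripper":0,"tx":0,"ty":0,"tz":0,"spin":0},{"gripper":0,"tx":0,"ty":0,"tz":0,"spin":0}]'
python3 -m inch '[{"gripper":0,"tx":0,"ty":0,"tz":0.001,"spin":0},{"gripper":0,"tx":0,"ty":0,"tz":0.0005,"spin":0},{"gripper":0,"tx":0,"ty":0,"tz":0,"spin":0},{"gripper":0,"tx":0,"ty":0,"tz":0,"spin":0},{"gripper":0,"tx":0,"ty":0,"tz":0,"spin":0},{"gripper":0,"tx":0,"ty":0,"tz":0,"spin":0},{"gripper":0,"tx":0,"ty":0,"tz":0,"spin":0},{"gripper":0,"tx":0,"ty":0,"tz":0,"spin":0}]'
```

```text
clock: 29.6
eef_pos: [644.9, -77.3, 77.8]
tcp_rot: [-3.141, 0.002, -2.942]
contact_force: [-1.3, -0.3, 9.5]
opening: -0.002
clock: 30.4
eef_pos: [644.9, -77.3, 76.5]
tcp_rot: [-3.141, 0.002, -2.942]
contact_force: [-2.1, 1.2, 10.0]
opening: -0.004
```

```bash
python3 -m inch '[{"gripper":0,"tx":0,"ty":0,"tz":-0.005,"spin":0},{"gripper":0,"tx":0,"ty":0,"tz":-0.01,"spin":0},{"gripper":0,"tx":0,"ty":0,"tz":-0.02,"spin":0},{"gripper":0,"tx":0,"ty":0,"tz":-0.03,"spin":0},{"gripper":0,"tx":0,"ty":0,"tz":-0.04,"spin":0},{"gripper":0,"tx":0,"ty":0,"tz":-0.04,"spin":0},{"gripper":0,"tx":0,"ty":0.04,"tz":-0.02,"spin":0},{"gripper":0,"tx":0,"ty":0.045,"tz":0,"spin":0}]'
python3 -m inch '[{"gripper":0,"tx":0,"ty":0.045,"tz":0,"spin":0},{"gripper":0,"tx":0,"ty":0.045,"tz":0,"spin":0},{"gripper":0,"tx":0,"ty":0.045,"tz":0,"spin":0},{"gripper":0,"tx":0,"ty":0.045,"tz":0,"spin":0},{"gripper":0,"tx":0,"ty":0.045,"tz":0,"spin":0},{"gripper":0,"tx":0,"ty":0.045,"tz":0,"spin":0},{"gripper":0,"tx":0,"ty":0,"tz":0,"spin":0},{"gripper":0,"tx":0,"ty":0,"tz":0,"spin":0}]'
python3 hov.py 85 end1
python3 - <<'E'
from h import *
for n in("top","scene"):
    f=grab_frame(n);cv2.imwrite(f"pics/{n}_e.png",f["pixels"][:,:,::-1])
E
```

```text
clock: 31.2
eef_pos: [628.8, 5.8, 244.2]
tcp_rot: [-3.14, 0.006, -2.945]
contact_force: [0.7, -0.2, -0.1]
opening: -0.002
clock: 32.0
eef_pos: [573.1, 271.4, 240.0]
tcp_rot: [-3.141, -0.001, -2.94]
contact_force: [-1.1, -0.7, -0.4]
opening: -0.001
```

View pics/end1.png

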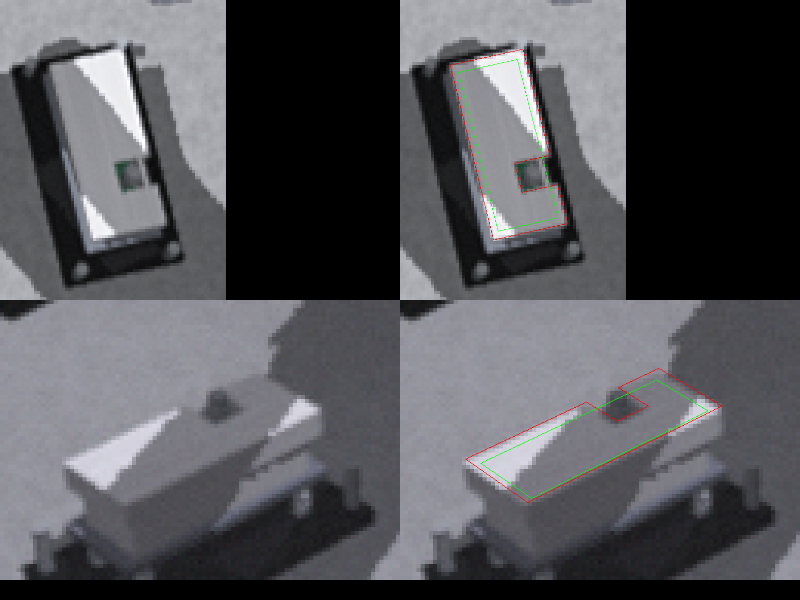

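View pics/scene_e.png

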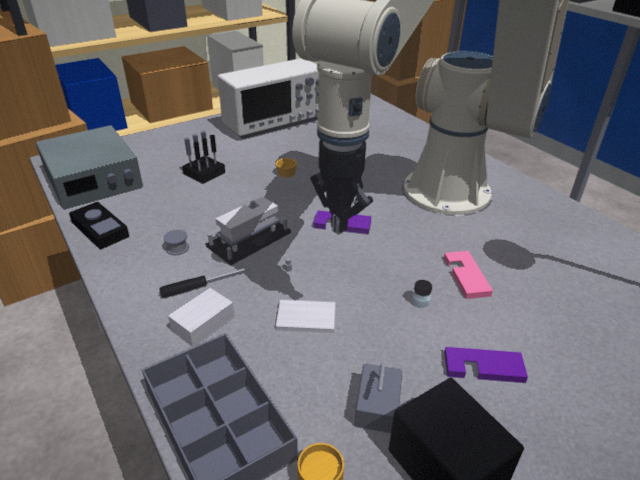

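Both ends look flush, and the top view shows the connector in the notch. There is time left, so I'll touch each end lightly to confirm its height.

```bash
python3 go.py 532.1 -100.1 130 3.341
python3 -m inch '[{"gripper":0,"tx":-0.004,"ty":-0.03,"tz":0,"spin":0},{"gripper":0,"tx":-0.004,"ty":-0.045,"tz":0,"spin":0},{"gripper":0,"tx":-0.004,"ty":-0.048,"tz":0,"spin":0},{"gripper":0,"tx":-0.004,"ty":-0.048,"tz":0,"spin":0},{"gripper":0,"tx":-0.004,"ty":-0.048,"tz":0,"spin":0},{"gripper":0,"tx":-0.004,"ty":-0.048,"tz":0,"spin":0},{"gripper":0,"tx":-0.004,"ty":-0.045,"tz":0,"spin":0},{"gripper":0,"tx":-0.004,"ty":-0.03,"tz":0,"spin":0}]'
python3 go.py 532.1 -100.1 110 3.341
```

```text
t 32.2 pos [574.01 269.35 240.25] rpy [-3.1413e+00 -3.0000e-04 -2.9439e+00] F [-0.2  0.7  0.5] shift tool mm [ 113.6 -354.   110.4] spin deg -0.1 q6 -1.33 op 0.0
clock: 33.0
eef_pos: [672.9, -62.9, 240.4]
tcp_rot: [-3.141, 0.0, -2.946]
contact_force: [-0.4, 0.9, 0.3]
opening: -0.002
t 33.0 pos [672.87 -62.89 240.39] rpy [-3.1409e+00  1.0000e-04 -2.9458e+00] F [-0.4  0.9  0.3] shift tool mm [145.3  -9.  130.4] spin deg -0.21 q6 -1.86 op -0.002
```

```bash
python3 -m inch '[{"gripper":0,"tx":0.016,"ty":-0.0045,"tz":0,"spin":0},{"gripper":0,"tx":0.015,"ty":-0.0045,"tz":0.02,"spin":0},{"gripper":0,"tx":0,"ty":0,"tz":0.04,"spin":0},{"gripper":0,"tx":0,"ty":0,"tz":0.04,"spin":0},{"gripper":0,"tx":0,"ty":0,"tz":0.02,"spin":0},{"gripper":0,"tx":0,"ty":0,"tz":0.01,"spin":0},{"gripper":0,"tx":0,"ty":0,"tz":0,"spin":0},{"gripper":0,"tx":0,"ty":0,"tz":0,"spin":0}]'
python3 go.py 643.9 -77.5 84 3.341
```

```text
clock: 33.8
eef_pos: [644.9, -73.7, 111.4]
tcp_rot: [-3.141, 0.001, -2.943]
contact_force: [-0.4, 0.3, -0.0]
opening: -0.0
t 33.8 pos [644.89 -73.72 111.4 ] rpy [-3.1411e+00  1.4000e-03 -2.9430e+00] F [-0.4  0.3 -0. ] shift tool mm [ 1.7 -3.5 27.4] spin deg -0.05 q6 -1.89 op -0.0
```

```bash
python3 -m inch '[{"gripper":0,"tx":0.001,"ty":-0.0035,"tz":0.007,"spin":0},{"gripper":0,"tx":0,"ty":0,"tz":0.007,"spin":0},{"gripper":0,"tx":0,"ty":0,"tz":0.004,"spin":0},{"gripper":0,"tx":0,"ty":0,"tz":0.003,"spin":0},{"gripper":0,"tx":0,"ty":0,"tz":0.002,"spin":0},{"gripper":0,"tx":0,"ty":0,"tz":0.001,"spin":0},{"gripper":0,"tx":0,"ty":0,"tz":0,"spin":0},{"gripper":0,"tx":0,"ty":0,"tz":0,"spin":0}]'
python3 -m inch '[{"gripper":0,"tx":0,"ty":0,"tz":0.001,"spin":0},{"gripper":0,"tx":0,"ty":0,"tz":0.001,"spin":0},{"gripper":0,"tx":0,"ty":0,"tz":0.001,"spin":0},{"gripper":0,"tx":0,"ty":0,"tz":0.0005,"spin":0},{"gripper":0,"tx":0,"ty":0,"tz":0,"spin":0},{"gripper":0,"tx":0,"ty":0,"tz":0,"spin":0},{"gripper":0,"tx":0,"ty":0,"tz":0,"spin":0},{"gripper":0,"tx":0,"ty":0,"tz":0,"spin":0}]'
python3 -m inch '[{"gripper":0,"tx":0,"ty":0,"tz":-0.01,"spin":0},{"gripper":0,"tx":0,"ty":0,"tz":-0.02,"spin":0},{"gripper":0,"tx":0,"ty":0,"tz":-0.01,"spin":0},{"gripper":0,"tx":0.02,"ty":0,"tz":0,"spin":0},{"gripper":0,"tx":0.03,"ty":0,"tz":0,"spin":0},{"gripper":0,"tx":0.034,"ty":0,"tz":0,"spin":0},{"gripper":0,"tx":0.03,"ty":0,"tz":0,"spin":0},{"gripper":0,"tx":0,"ty":0,"tz":0,"spin":0}]'
python3 go.py 532.1 -100.1 84 3.341
```

```text
clock: 34.6
eef_pos: [644.0, -76.7, 86.4]
tcp_rot: [-3.142, 0.0, -2.942]
contact_force: [0.8, 1.0, -0.2]
opening: 0.003
clock: 35.4
eef_pos: [644.1, -76.8, 83.0]
tcp_rot: [-3.141, 0.0, -2.942]
contact_force: [0.4, 1.0, 4.5]
opening: 0.001
clock: 36.2
eef_pos: [528.0, -99.5, 122.5]
tcp_rot: [3.14, -0.004, -2.943]
contact_force: [-0.5, -0.5, 0.3]
opening: -0.003
t 36.2 pos [528.   -99.53 122.5 ] rpy [ 3.1405 -0.0035 -2.9432] F [-0.5 -0.5  0.3] shift tool mm [-4.  -1.4 38.5] spin deg -0.06 q6 -1.96 op -0.003
```

```bash
python3 -m inch '[{"gripper":0,"tx":-0.001,"ty":0,"tz":0.01,"spin":0},{"gripper":0,"tx":0,"ty":0,"tz":0.012,"spin":0},{"gripper":0,"tx":0,"ty":0,"tz":0.007,"spin":0},{"gripper":0,"tx":0,"ty":0,"tz":0.004,"spin":0},{"gripper":0,"tx":0,"ty":0,"tz":0.002,"spin":0},{"gripper":0,"tx":0,"ty":0,"tz":0.001,"spin":0},{"gripper":0,"tx":0,"ty":0,"tz":0,"spin":0},{"gripper":0,"tx":0,"ty":0,"tz":0,"spin":0}]'
python3 -m inch '[{"gripper":0,"tx":0,"ty":0,"tz":0.001,"spin":0},{"gripper":0,"tx":0,"ty":0,"tz":0.001,"spin":0},{"gripper":0,"tx":0,"ty":0,"tz":0.001,"spin":0},{"gripper":0,"tx":0,"ty":0,"tz":0.0005,"spin":0},{"gripper":0,"tx":0,"ty":0,"tz":0,"spin":0},{"gripper":0,"tx":0,"ty":0,"tz":0,"spin":0},{"gripper":0,"tx":0,"ty":0,"tz":0,"spin":0},{"gripper":0,"tx":0,"ty":0,"tz":0,"spin":0}]'
```

```text
clock: 37.0
eef_pos: [533.4, -99.2, 87.0]
tcp_rot: [-3.141, 0.0, -2.942]
contact_force: [-0.1, 0.5, -0.3]
opening: -0.001
clock: 37.8
eef_pos: [533.3, -99.1, 83.4]
tcp_rot: [-3.141, 0.0, -2.942]
contact_force: [-0.8, -0.1, 4.0]
opening: 0.002
```

Both ends are home: there was no contact at 86–87 mm, and about 4 N at 83 mm. I'll back off and hand in.

```bash
python3 -m inch '[{"gripper":0,"tx":0,"ty":0,"tz":-0.005,"spin":0},{"gripper":0,"tx":0,"ty":0,"tz":-0.015,"spin":0},{"gripper":0,"tx":0,"ty":0,"tz":-0.03,"spin":0},{"gripper":0,"tx":0,"ty":0,"tz":-0.04,"spin":0},{"gripper":0,"tx":0,"ty":0,"tz":-0.03,"spin":0},{"gripper":0,"tx":0,"ty":0,"tz":0,"spin":0},{"gripper":0,"tx":0,"ty":0,"tz":0,"spin":0},{"gripper":0,"tx":0,"ty":0,"tz":0,"spin":0}]'
python3 hov.py 85 end2
python3 -c "
from rig import sign_off
print(sign_off())"
```

```text
clock: 38.6
eef_pos: [532.2, -98.9, 202.1]
tcp_rot: [3.141, -0.002, -2.942]
contact_force: [-1.0, 0.2, 0.5]
opening: 0.0
the job is handed in; nothing more can be done
None
```

View pics/end2.png

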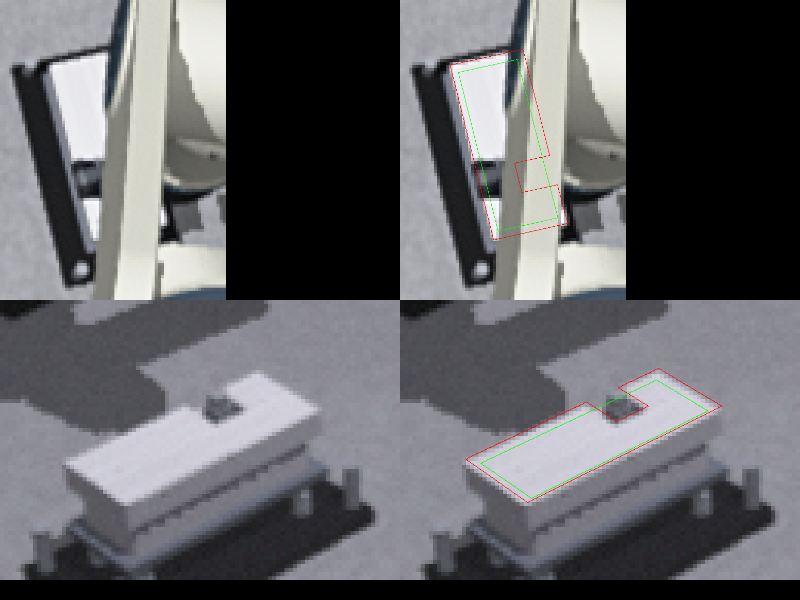

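The notched aluminium lid is on the unit with the connector standing in its notch, and both ends have snapped home. I handed the job in at about 38.7 s, with the gripper clear at 202 mm.

- **Pressing:** I pressed end A first; the highest reading was 12.7 N, and it fell to 9.6 N as the end snapped. End B's highest reading before its drop was 8.9 N, and it fell to 7.5 N. By force and height the rest went down about 9 mm at most, well short of its 18 mm stop.
- **Flush check:** I touched each end lightly afterwards. Neither made contact at 86–87 mm, and both gave 4.0–4.5 N at about 83 mm. That fits a lid top at 85 mm, 3 mm above the rim.
- **Pictures:** The last pictures agree to about 1 pixel; the scene camera's outline stays that much off. I saw nothing else on the bench moved.
- **What went wrong:**
  - The first move call was refused for rows without all five values, and the arm did not move.
  - On the way back to check the ends I typed one sideways shift with the wrong sign, high above the bench; it touched nothing.

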